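# Reverse the row of lock barrels onto the inspection turntable

### The job

Move the four lock barrels from their carriers on the supply rack into the four pockets of the inspection rack on the turntable, in reverse order: the barrel nearest the red end block of the supply rack goes into the pocket farthest from the red end block of the inspection rack, and so on, so that the one farthest from red ends up nearest to red. Set each barrel down (do not drop it or knock any over) so that it stands upright, head up, flat on the floor of its own pocket, and leave the coin lock, key, bracket and coin guide where they are.

Things in the scene. Friction and masses are not known exactly. Their poses are not given: they have to be found in the camera images.
- barrel_blue_center (a point): Centre (half-way up) of the lock barrel with the blue head: a loose upright steel cylinder, 32 mm across and 64 mm tall, 0.18 kg, its top 16 mm blue with a keyway slot in the top face. It stands on the floor of its blue-rimmed carrier. z is its own long axis, head up; its yaw is of no matter.
- barrel_green_center (a point): Centre (half-way up) of the lock barrel with the green head: a loose upright steel cylinder, 32 mm across and 64 mm tall, 0.18 kg, its top 16 mm green with a keyway slot in the top face. It stands on the floor of its green-rimmed carrier. z is its own long axis, head up; its yaw is of no matter.
- barrel_yellow_center (a point): Centre (half-way up) of the lock barrel with the yellow head: a loose upright steel cylinder, 32 mm across and 64 mm tall, 0.18 kg, its top 16 mm yellow with a keyway slot in the top face. It stands on the floor of its yellow-rimmed carrier. z is its own long axis, head up; its yaw is of no matter.
- barrel_black_center (a point): Centre (half-way up) of the lock barrel with the black head: a loose upright steel cylinder, 32 mm across and 64 mm tall, 0.18 kg, its top 16 mm black with a keyway slot in the top face. It stands on the floor of its black-rimmed carrier. z is its own long axis, head up; its yaw is of no matter.
- carrier_blue: Fixed square carrier with a white floor and a blue rim, 56 x 54 mm, floor 4 mm thick, rim 8 mm high over its underside; it sits on the supply rack in one of its four places and holds the blue-headed barrel at the start (to within 3 mm of its middle). Origin: centre of the underside. It stays where it is. The order of the carriers along the rack changes from start to start.
- carrier_green: Fixed square carrier with a white floor and a green rim, 56 x 54 mm, floor 4 mm thick, rim 8 mm high over its underside; it sits on the supply rack in one of its four places and holds the green-headed barrel at the start (to within 3 mm of its middle). Origin: centre of the underside. It stays where it is. The order of the carriers along the rack changes from start to start.
- carrier_yellow: Fixed square carrier with a white floor and a yellow rim, 56 x 54 mm, floor 4 mm thick, rim 8 mm high over its underside; it sits on the supply rack in one of its four places and holds the yellow-headed barrel at the start (to within 3 mm of its middle). Origin: centre of the underside. It stays where it is. The order of the carriers along the rack changes from start to start.
- carrier_black: Fixed square carrier with a white floor and a black rim, 56 x 54 mm, floor 4 mm thick, rim 8 mm high over its underside; it sits on the supply rack in one of its four places and holds the black-headed barrel at the start (to within 3 mm of its middle). Origin: centre of the underside. It stays where it is. The order of the carriers along the rack changes from start to start.
- supply_rack: Supply rack, fixed on the bench, left or right, at any yaw: aluminium plate 70 x 264 mm, 10 mm thick, with a red block (22 mm high) across one end, carrying the carriers; four places along its y axis at y = +87, +29, -29, -87 mm (x = 0); the red block is at its +y end. The barrels stand on the carrier floors, 14 mm over the bench. Origin: centre of the underside.
- turntable_rack: Locked turntable (does not turn), left or right, at any yaw: dark disc 280 mm across, top 30 mm over the bench, with the white inspection rack across it; four places along its y axis at y = +87, +29, -29, -87 mm (x = 0); the red block is at its +y end. Places: open pockets 52 x 52 mm inside, floor 36 mm over the bench, walls 5 mm high, 6 mm thick; red block top 46 mm over the bench. Origin: disc axis, at bench height.
- coin_lock: Grey coin lock housing, 70 x 100 x 100 mm, loose, at the far side of the work. Bystander, to be left where it is. Origin: underside, about its middle.
- key: Blue key lying flat, 63 mm long, 5 mm thick, loose, between the racks and the coin lock. Bystander, to be left where it is. Origin: underside, about its middle.
- bracket: Steel angle bracket, 70 x 40 mm, 50 mm high, loose, to the left. Bystander, to be left where it is. Origin: underside, about its middle.
- coin_guide: White nylon channel-shaped coin guide, 90 x 36 mm, 23 mm high, loose, to the right. Bystander, to be left where it is. Origin: underside, about its middle.

How it is judged:
By the outcome, as a careful person would: the job done as asked, in the order asked, and still so for the second after the job is handed in, with the robot touching nothing.
It also fails if it takes over 109 s, if anything falls off the work surface, if the arm or the gripper's body presses on something with over 40 N, if the wrist force passes 120 N, or if a joint passes its speed limit or range.

### The arm

A 7-joint arm with a two-finger parallel gripper is mounted at the origin on the work surface. World frame = base frame: x ahead of the robot, y to its left, z up, the work surface at z = 0. Lengths are in m, angles in rad, forces in N, time in s.
With the tool pointing down it reaches from about 0.425 to 0.925 m from the base axis. Payload 6.8 kg.
Tool frame: the origin (TCP) lies midway between the tips of the shut fingers; the grasp point (between the pads) lies 19 mm behind it; z points along the fingers, y is the line along which they close (so a half turn about z gives the same grasp; the last joint's range is limited). The gripper opens to 85 mm and grips with 20 to 120 N. Pads are 22 mm wide; open, the fingers measure 114 mm over their backs; the gripper's body (76 mm by 85 mm) begins 54 mm behind the grasp point. The pads swing forward as they close: fully open they stand 13 mm farther back than shut.
Start: joints at [-1.425, 0.477, 0.022, 1.555, -0.011, 1.109, -0.083], TCP at [0.169, 0.653, 0.231] pointing down, gripper open.
Joint ranges: [-2.96, 2.96], [-0.34, 2.1], [-1.41, 1.46], [0.24, 2.44], [-1.37, 4.51], [0.17, 1.92], [-2.96, 2.96]. Speed limits (rad/s): [2.39, 2.39, 3.14, 3.14, 3.14, 3.14, 3.14].

### API

Orientations are given as a rotation vector (axis times angle).
In Python, from bench import r gives the robot as it stands. The module is installed in compiled form; this text tells all that it offers.
- The arm moves only by the tool apply_moves, never from a script. Its argument "rows" is a list of rows, each a list of 6 numbers: the shift along the tool's x, y, z scaled (see below), then the turn, a rotation vector about the tool's x, y, z scaled (see below). A call has 1 to 5 rows; each row is the pose to reach, as a shift and turn from the pose commanded when the call began, along the tool's axes at that moment; what a row does not reach only later rows make up. The controller multiplies each number of a shift by 0.25 m and each number of a turn by 90 degrees. A row lasts 1/8 s, in which the tool goes at most 62.5 mm and 10.7 degrees, less where a joint would pass 70% of its speed; a pose out of reach is approached as far as the arm can. A call with a number of a shift or a turn outside -1 to 1 is refused whole. A call with a gripper value outside its range is refused whole. "claw" is the opening, from 0 (shut) to 1 (fully open), set as the call begins (left out, the last holds). The fingers move at their own pace and stop on an object; "newtons" is the grip in N (left out, the last holds). Time passes only in rows, so rows that repeat a pose let the fingers close. It gives the time, the measured TCP pose, the force, the opening and the grip force at its end, in the units of the state.
- r.get_obs(): the state, without advancing time (a new reading comes with each control period).
- r.grab_frame(name): name is "scene" or "top" or "wrist"; returns a dict with "pixels" (480x640x3 uint8, red, green, blue), "intrinsics" (3x3 intrinsics, pixels), "eye" and "attitude" of the camera in the world. Camera axes: x right, y up, looking along -z (the intrinsics and any distortion apply to the point x, -y, -z); pixel columns grow to the right and rows downward; lengths in m; the calibration is good to about 2 mm. A picture is of the moment at which its call begins. There is no depth.
- r.hand_in(): hands the job in; it is judged then, once.
Trained networks look in a picture, given as the dict that the camera call returned (one of the last four; its "shot" number tells which), for a name from the list of things; names that differ only in an ending like _2 or _b are one class to them, and where a whole thing is asked for, a point or a joint stands for the part that bears it (a point fixed in the world has none). Each returns a list of dicts, best first, with "conf" (0 to 1); they miss things now and then, are a little off and sometimes report something else, mostly with a low value. They report only what shows in the picture. A call takes as long as a camera call.
- r.search_frame(picture, thing): "rect" ([left, top, width, height] in pixels, round what is visible of it).
- r.outline_of(picture, thing): "pixels" (480x640 bool, what is visible of it) and "rect" ([left, top, width, height] in pixels, round what is visible of it).
- r.landmark_of(picture, thing): "point" ([column, row] in pixels: a listed point, or the origin of a listed thing).
The state is a dict: "clock": time; "joints": joint angles; "qvel": joint speeds; "tau": joint torques, N m; "tcp_pos": TCP position; "orientation": TCP orientation; "contact_force": force on the tool from outside, world axes, zero at the start; "moment": the same for the moment, N m; "grip_width": finger opening in m; "gripper_force": force on a finger pad.
Only numpy, scipy, OpenCV 4.12 (cv2) and the standard library are available. Lean on these libraries where they do the work, as an engineer would, in place of code of your own. Each camera call takes 0.05 s, during which the arm holds its last target. There are 200 camera calls.

## Working session

There is one attempt and no reset: what is moved stays moved. The work goes in short steps, Python scripts to look and compute and a tool call to move; the robot and the scene stay as the last step left them, time stands still between calls to the robot, and variables do not carry over. Pictures are saved under pics/ and viewed, at most 14 in all, crops included, and the job is handed in when it is done.

Besides the shell and the picture viewer there is one more tool, called after "Request:" as name(argument=value, ...), one argument or row to a line, values as JSON. apply_moves: Moves the arm, as the interface text tells. Its arguments: {"type":"object","properties":{"rows":{"type":"array","items":{"type":"array","items":{"type":"number"}}},"claw":{"type":"number"},"newtons":{"type":"number"}},"required":["rows"]}

```bash
mkdir -p pics
python3 - <<'E'
from bench import r
import cv2,numpy as np
o=r.get_obs(); print({k:np.round(v,3) for k,v in o.items()})
for n in("top","scene"):
    p=r.grab_frame(n); cv2.imwrite(f"pics/{n}0.png",p["pixels"][:,:,::-1]); print(n,p.keys(),p["intrinsics"],p["eye"],p["attitude"])
    for t in "barrel_blue_center barrel_green_center barrel_yellow_center barrel_black_center supply_rack turntable_rack".split():
        print(t,[(np.round(d["point"],1),round(d["conf"],2)) for d in r.landmark_of(p,t)[:2]])
E
```

```text
{'clock': np.float64(0.0), 'joints': array([-1.425,  0.478,  0.022,  1.556, -0.012,  1.109, -0.083]), 'qvel': array([ 0.   ,  0.001, -0.   ,  0.001,  0.   ,  0.001, -0.001]), 'tau': array([-0.0000e+00, -5.9644e+01,  1.6070e+00, -2.8120e+01,  1.2000e-02,
        9.0000e-03, -0.0000e+00]), 'tcp_pos': array([0.169, 0.653, 0.23 ]), 'orientation': array([-3.980e-01, -3.116e+00,  3.000e-03]), 'contact_force': array([ 0.445,  0.32 , -0.292]), 'moment': array([0.032, 0.007, 0.015]), 'gripper_force': np.float64(0.0), 'grip_width': np.float64(0.085)}
top dict_keys(['pixels', 'intrinsics', 'eye', 'attitude', 'shot']) [[459.56611554   0.         315.19062766]
 [  0.         459.56611554 242.74722599]
 [  0.           0.           1.        ]] [ 0.49502053 -0.00494359  1.11185222] [ 0.0742864  -0.09666314 -1.56245718]
barrel_blue_center [(array([411.2, 284.8]), 0.79), (array([435.1, 295.7]), 0.47)]
barrel_green_center [(array([385.2, 276. ]), 0.68), (array([409.4, 283.2]), 0.31)]
barrel_yellow_center [(array([366.1, 265.1]), 0.45), (array([405.6, 285.6]), 0.29)]
barrel_black_center [(array([431.5, 295.2]), 0.71)]
supply_rack [(array([393.8, 282.5]), 0.91), (array([412.7, 284.5]), 0.58)]
turntable_rack []
scene dict_keys(['pixels', 'intrinsics', 'eye', 'attitude', 'shot']) [[538.9028375    0.         320.77973195]
 [  0.         538.9028375  248.57113063]
 [  0.           0.           1.        ]] [1.38681573 0.51426551 0.70328241] [0.56940429 1.01553879 1.93046804]
barrel_blue_center [(array([244.6, 210.7]), 0.86)]
barrel_green_center [(array([258.7, 216.7]), 0.65), (array([272.8, 240.1]), 0.6)]
barrel_yellow_center [(array([272.7, 222.1]), 0.97)]
barrel_black_center [(array([232.8, 196.7]), 0.75)]
supply_rack [(array([252.9, 227.6]), 0.79)]
turntable_rack [(array([422.6, 284.5]), 0.66)]
```

View pics/top0.png

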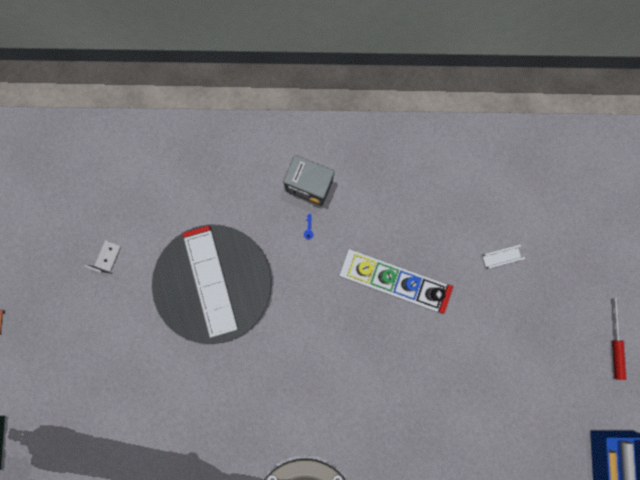

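View pics/scene0.png

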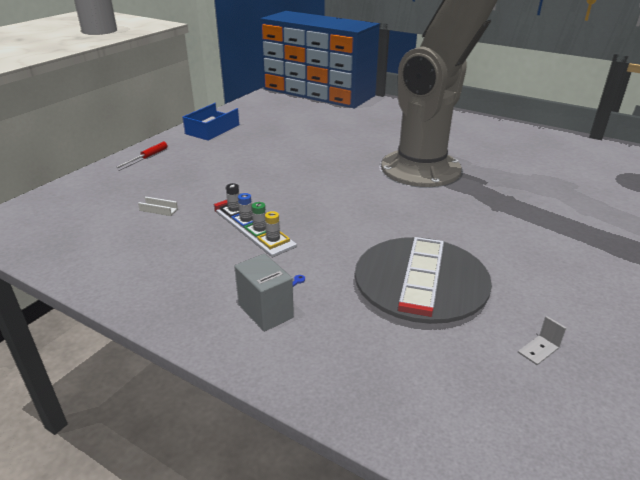

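Top view: the turntable is on the left at (212,284) with its red end at (197,231). The supply rack is on the right with red at (446,298), and its order from red is black, blue, green, yellow. So black goes to the pocket farthest from red, and yellow ends up nearest to red.

```bash
cat > h.py <<'E'
from bench import r
import cv2,numpy as np
from scipy.spatial.transform import Rotation as R
from scipy.optimize import least_squares
def proj(p,P):
    q=R.from_rotvec(p["attitude"]).inv().apply(np.atleast_2d(P)-p["eye"]); q=q*[1,-1,-1]
    K=p["intrinsics"]; return np.c_[K[0,0]*q[:,0]/q[:,2]+K[0,2],K[1,1]*q[:,1]/q[:,2]+K[1,2]]
def back(p,uv,z):
    uv=np.atleast_2d(uv);K=p["intrinsics"]
    d=np.c_[(uv[:,0]-K[0,2])/K[0,0],-(uv[:,1]-K[1,2])/K[1,1],-np.ones(len(uv))]
    d=R.from_rotvec(p["attitude"]).apply(d); return p["eye"]+d*((z-p["eye"][2])/d[:,2])[:,None]
def local(pose,P):
    x,y,a=pose;P=np.atleast_2d(np.array(P,float));c,s=np.cos(a),np.sin(a)
    return np.c_[x+c*P[:,0]-s*P[:,1],y+s*P[:,0]+c*P[:,1],P[:,2]]
def goal(xy,z,yaw):
    """tool-frame shift (units of .25 m) and z turn (units of 90deg) to put TCP at xy,z with tool y along yaw (mod pi)"""
    o=r.get_obs();T=R.from_rotvec(o["orientation"])
    sh=T.inv().apply(np.r_[xy,z]-o["tcp_pos"])/.25
    best=None
    for k in(0,np.pi):
        c,s=np.cos(yaw+k),np.sin(yaw+k)
        G=R.from_matrix(np.c_[[s,-c,0],[c,s,0],[0,0,-1]]); rv=(T.inv()*G).as_rotvec()/(np.pi/2)
        if best is None or np.linalg.norm(rv)<np.linalg.norm(best): best=rv
    return np.round(sh,3),np.round(best,3)
E
python3 - <<'E'
from h import *
for n in("top","scene"):
    p=r.grab_frame(n); hsv=cv2.cvtColor(p["pixels"],cv2.COLOR_RGB2HSV)
    red=((hsv[:,:,0]<8)|(hsv[:,:,0]>172))&(hsv[:,:,1]>150)&(hsv[:,:,2]>60)
    N,L,S,C=cv2.connectedComponentsWithStats(red.astype(np.uint8))
    for i in range(1,N):
        if S[i,4]>30: print(n,"red",S[i],C[i],back(p,C[i],.022)[0].round(4),back(p,C[i],.046)[0].round(4))
    w=(hsv[:,:,1]<40)&(hsv[:,:,2]>150)
    N,L,S,C=cv2.connectedComponentsWithStats(cv2.morphologyEx(w.astype(np.uint8),cv2.MORPH_CLOSE,np.ones((3,3))))
    for i in range(1,N):
        if S[i,4]>400 and n=="top":
            b=cv2.boxPoints(cv2.minAreaRect(np.argwhere(L==i)[:,::-1].astype(np.float32))); print("white",S[i],b.round(1).tolist()); print(back(p,b,.041).round(4)[:,:2].tolist(), back(p,b,.041)[:,:2].mean(0))
    for c in("blue","green","yellow","black"):
        for d in r.landmark_of(p,f"barrel_{c}_center")[:2]: print(n,c,round(d["conf"],2),back(p,d["point"],.046)[0].round(4))
        for d in r.outline_of(p,f"barrel_{c}_center")[:1]: print(d["rect"],d["conf"])
E
```

```text
top red [183 226  27  11 117] [195.84615385 230.92307692] [0.6405 0.2645 0.022 ] [0.6373 0.2586 0.046 ]
top red [439 285  14  28 154] [445.3961039  298.61688312] [ 0.4837 -0.3288  0.022 ] [ 0.4839 -0.3217  0.046 ]
top red [613 341  13  39 394] [618.82233503 359.61675127] [ 0.3441 -0.7334  0.022 ] [ 0.3474 -0.7173  0.046 ]
white [ 184  231   53  106 2860] [[183.3000030517578, 237.5], [210.39999389648438, 230.1999969482422], [236.89999389648438, 329.3999938964844], [209.6999969482422, 336.70001220703125]]
[[0.6223, 0.2886], [0.6399, 0.2259], [0.411, 0.1585], [0.3945, 0.2199]] [0.5169305 0.2232182]
white [ 95 240  25  31 442] [[93.5, 264.5], [104.9000015258789, 237.89999389648438], [120.19999694824219, 244.5], [108.80000305175781, 271.1000061035156]]
[[0.5577, 0.4933], [0.6198, 0.4705], [0.6047, 0.4342], [0.5427, 0.4572]] [0.58123663 0.46378869]
white [483 244  43  25 622] [[481.70001220703125, 251.89999389648438], [523.5, 242.8000030517578], [527.2999877929688, 260.1000061035156], [485.5, 269.20001220703125]]
[[0.5933, -0.4116], [0.6157, -0.5116], [0.575, -0.5187], [0.5528, -0.4191]] [
[... 563 characters left out ...]
6 ]
[424.9, 286.3, 20.2, 14.4] 0.51
scene red [142 142  25  16 170] [154.17647059 149.21176471] [ 0.3541 -0.7232  0.022 ] [ 0.3905 -0.6796  0.046 ]
scene red [215 200  12   9  43] [220.58139535 203.41860465] [ 0.5027 -0.3322  0.022 ] [ 0.5338 -0.3024  0.046 ]
scene red [399 303  34   9 117] [415.4957265  306.67521368] [0.6115 0.2516 0.022 ] [0.6388 0.2608 0.046 ]
scene blue 0.37 [0.8014 0.0328 0.046 ]
scene blue 0.16 [0.5739 0.2499 0.046 ]
[240.1, 196.1, 9.6, 25.0] 0.69
scene green 0.71 [ 0.5304 -0.1884  0.046 ]
[250.3, 199.9, 15.2, 28.6] 0.77
scene yellow 0.69 [ 0.5485 -0.1389  0.046 ]
[264.1, 208.4, 16.2, 34.0] 0.64
scene black 0.67 [ 0.4942 -0.2974  0.046 ]
[226.3, 180.5, 15.8, 29.1] 0.77
```

```bash
cat >> h.py <<'E'
def plan(*wps):
    """chain of (x,y,z,yawdeg): prints for each the row numbers from the previous pose"""
    o=r.get_obs();T=R.from_rotvec(o["orientation"]);p=o["tcp_pos"]
    print("now",p.round(4),"j",o["joints"].round(2),"t",o["clock"].round(2))
    for x,y,z,a in wps:
        a=np.radians(a);c,s=np.cos(a),np.sin(a)
        G=R.from_matrix(np.c_[[s,-c,0],[c,s,0],[0,0,-1]]);g=np.array([x,y,z])
        print((T.inv().apply(g-p)/.25).round(4).tolist(),((T.inv()*G).as_rotvec()/(np.pi/2)).round(4).tolist(),"mm",round(np.linalg.norm(g-p)*1e3),"deg",round(np.degrees((T.inv()*G).magnitude())))
        T,p=G,g
E
python3 - <<'E'
from h import *
plan((.45,.45,.25,40),(.55,.20,.25,0),(.55,-.05,.25,-19.3),(.52,-.2,.25,-19.3))
E
```

```text
Traceback (most recent call last):
  File "h.py", line 28, in plan
    print("now",p.round(4),"j",o["joints"].round(2),"t",o["clock"].round(2))
                                                        ^^^^^^^^^^^^^^^^
AttributeError: 'float' object has no attribute 'round'
```

```bash
sed -i 's/o\["clock"\].round(2)/round(float(o["clock"]),2)/' h.py
python3 - <<'E'
from h import *
plan((.45,.45,.25,40),(.55,.20,.25,0),(.55,-.05,.25,-19.3),(.52,-.2,.25,-19.3))
E
```

```text
now [0.1695 0.6534 0.2313] j [-1.43  0.48  0.02  1.56 -0.01  1.11 -0.08] t 1.6Traceback (most recent call last):
  File "<stdin>", line 2, in <module>
  File "h.py", line 31, in plan
    G=R.from_matrix(np.c_[[s,-c,0],[c,s,0],[0,0,-1]]);g=np.array([x,y,z])
  File "scipy/spatial/transform/_rotation.pyx", line 1143, in scipy.spatial.transform._rotation.Rotation.from_matrix
ValueError: Non-positive determinant (left-handed or null coordinate frame) in rotation matrix 0: [[ 0.64278761  0.76604444  0.        ]
 [-0.76604444  0.64278761  0.        ]
 [ 0.          0.         -1.        ]].
```

```bash
sed -i 's/\[s,-c,0\]/[-s,c,0]/' h.py
python3 - <<'E'
from h import *
plan((.45,.45,.25,40),(.55,.20,.25,0),(.55,-.05,.25,-19.3),(.52,-.2,.25,-19.3))
E
```

```text
now [0.1695 0.6534 0.2313] j [-1.43  0.48  0.02  1.56 -0.01  1.11 -0.08] t 1.6
[-1.2904, -0.5058, -0.0748] [0.0, -0.0, 0.394] mm 347 deg 35
[-1.0232, -0.3364, 0.0] [0.0, 0.0, 0.4444] mm 269 deg 40
[-1.0, 0.0, 0.0] [0.0, 0.0, 0.2144] mm 250 deg 19
[-0.6059, 0.0851, 0.0] [0.0, 0.0, 0.0] mm 153 deg 0
```

Request:
apply_moves(
  rows=[
    [-0.25,-0.1,-0.02,0,0,0.08],
    [-0.5,-0.2,-0.04,0,0,0.16],
    [-0.75,-0.3,-0.06,0,0,0.25],
    [-1,-0.39,-0.06,0,0,0.32],
    [-1,-0.39,-0.06,0,0,0.4],
  ],
)

```text
clock: 2.22
tcp_pos: [0.3919, 0.4922, 0.2469]
orientation: [1.356, 2.831, 0.0]
contact_force: [-0.3, 0.4, 0.6]
grip_width: 0.0853
gripper_force: 0.0
```

Run:
```python
from h import *
plan((.55,.28,.25,10),(.55,.05,.25,-10),(.52,-.18,.25,-19.3))
```

```text
now [0.3919 0.4922 0.2469] j [-1.17  0.39  0.23  1.67 -0.09  1.09 -0.24] t 2.23
[-1.0579, -0.0393, -0.0103] [0.0012, 0.0011, 0.3201] mm 265 deg 29
[-0.906, -0.1598, 0.0] [0.0, 0.0, 0.2222] mm 230 deg 20
[-0.9269, 0.0416, 0.0] [0.0, 0.0, 0.1033] mm 232 deg 9
```

Request:
apply_moves(
  rows=[
    [-0.25,0,0,0,0,0.08],
    [-0.5,0,0,0,0,0.16],
    [-0.75,0,0,0,0,0.24],
    [-1,-0.03,0,0,0,0.32],
    [-1,-0.03,0,0,0,0.32],
  ],
)

```text
clock: 2.85
tcp_pos: [0.5436, 0.2917, 0.2469]
orientation: [2.017, 2.404, -0.001]
contact_force: [-1.0, 0.3, -0.4]
grip_width: 0.0856
gripper_force: 0.0
```

Request:
apply_moves(
  rows=[
    [-0.22,-0.04,0,0,0,0.06],
    [-0.45,-0.08,0,0,0,0.11],
    [-0.68,-0.12,0,0,0,0.17],
    [-0.91,-0.16,0,0,0,0.22],
    [-0.91,-0.16,0,0,0,0.22],
  ],
)

```text
clock: 3.48
tcp_pos: [0.5427, 0.0626, 0.2469]
orientation: [2.399, 2.027, -0.0]
contact_force: [0.5, 1.2, 0.2]
grip_width: 0.0857
gripper_force: 0.0
```

Run:
```python
from h import *
plan((.52,-.2,.25,-19.3))
```

```text
now [0.5427 0.0626 0.2469] j [-0.69  0.27  0.56  1.88 -0.16  1.04 -0.23] t 3.48
[-1.0507, 0.0855, -0.0116] [0.0006, 0.0004, 0.1079] mm 264 deg 10
```

Request:
apply_moves(
  rows=[
    [-0.25,0.02,0,0,0,0.03],
    [-0.5,0.04,0,0,0,0.06],
    [-0.75,0.06,-0.01,0,0,0.08],
    [-1,0.08,-0.01,0,0,0.11],
    [-1,0.08,-0.01,0,0,0.11],
  ],
)

```text
clock: 4.1
tcp_pos: [0.522, -0.1868, 0.2493]
orientation: [2.563, 1.814, -0.001]
contact_force: [-0.1, 0.5, -0.9]
grip_width: 0.0854
gripper_force: 0.0
```

Run:
```python
from h import *
plan((.494,-.296,.2,-19.3))
p=r.grab_frame("wrist"); cv2.imwrite("pics/w1.png",p["pixels"][:,:,::-1]);print(p["eye"],p["attitude"],p["intrinsics"][0])
for c in("blue","green","yellow","black"):
    print(c,[(round(d["conf"],2),np.round(d["point"]),back(p,d["point"],.046)[0].round(4)) for d in r.landmark_of(p,f"barrel_{c}_center")[:2]])
print([(d["conf"],d["point"],back(p,d["point"],0)[0]) for d in r.landmark_of(p,"supply_rack")])
```

```text
now [ 0.522  -0.1868  0.2493] j [-0.33  0.3   0.69  1.86 -0.22  1.05  0.11] t 4.1
[-0.4488, 0.0393, 0.198] [0.0008, 0.001, -0.0014] mm 123 deg 0
[ 0.5431343  -0.12405713  0.39358953] [-0.26515369  0.04410519 -0.33638991] [345.66336519   0.         312.94097445]
blue [(0.67, array([330., 263.]), array([ 0.5209, -0.2421,  0.046 ]))]
green [(0.61, array([322., 209.]), array([ 0.5318, -0.1852,  0.046 ]))]
yellow [(0.81, array([321., 155.]), array([ 0.5484, -0.1342,  0.046 ]))]
black [(0.92, array([322., 313.]), array([ 0.4936, -0.2949,  0.046 ])), (0.21, array([327., 253.]), array([ 0.5212, -0.2308,  0.046 ]))]
[(0.88, [324.1, 226.7], array([ 0.52597893, -0.21344066,  0.        ])), (0.52, [321.6, 298.3], array([ 0.49368536, -0.29825868,  0.        ]))]
```

View pics/w1.png

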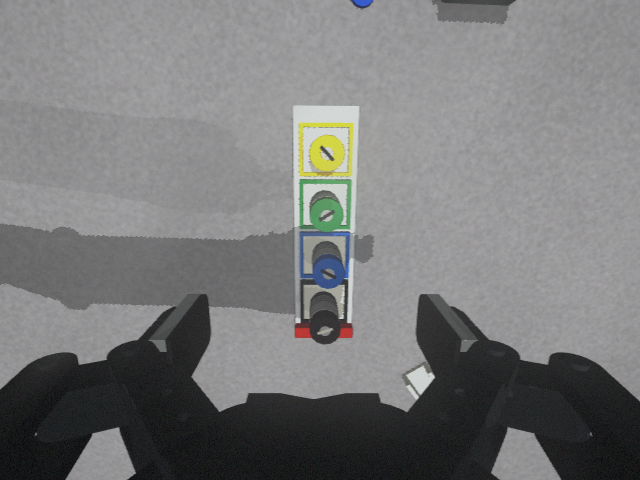

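The rack is vertical in this view, with the head tops at yellow (327,153), green (327,215), blue (328,271) and black (325,329). The fingers straddle its axis.

Run:
```python
from h import *
p=r.grab_frame("wrist")
b=back(p,[[325,329],[328,271],[327,215],[327,153]],.078)[:,:2]; print(b.round(4))
print(back(p,[[296,337],[352,337]],.022).round(4), back(p,[[294,106],[358,106]],.010).round(4))
a=np.degrees(np.arctan2(*(b[0]-b[3])[::-1])); print("yaw",a+90)
plan((*b[0],.12,a+90),(*b[0],.034,a+90))
```

```text
[[ 0.4984 -0.2895]
 [ 0.5207 -0.2311]
 [ 0.5369 -0.1786]
 [ 0.5542 -0.1258]]
[[ 0.4539 -0.319   0.022 ]
 [ 0.5177 -0.3406  0.022 ]] [[ 0.5386 -0.0717  0.01  ]
 [ 0.6015 -0.093   0.01  ]]
yaw -18.821951763395816
now [ 0.5235 -0.1805  0.2486] j [-0.33  0.3   0.69  1.86 -0.22  1.05  0.11] t 4.45
[-0.4452, 0.046, 0.5143] [-0.0002, -0.0003, -0.0002] mm 170 deg 0
[0.0, 0.0, 0.344] [0.0, 0.0, 0.0] mm 86 deg 0
```

Run:
```python
from h import *
for i in range(2):
    p=r.grab_frame("wrist")
    for c in("black","blue","green","yellow"):
        print(c,[(round(d["conf"],2),np.round(d["point"]),back(p,d["point"],.046)[0].round(4)) for d in r.landmark_of(p,f"barrel_{c}_center")[:1]])
I=p["pixels"][90:350,260:390]; cv2.imwrite("pics/w2.png",cv2.resize(I,None,fx=2.3,fy=2.3)[:,:,::-1])
print(p["eye"],r.get_obs()["tcp_pos"])
```

```text
black [(0.89, array([324., 320.]), array([ 0.4963, -0.2964,  0.046 ]))]
blue [(0.73, array([327., 269.]), array([ 0.518 , -0.2403,  0.046 ]))]
green [(0.82, array([325., 219.]), array([ 0.5329, -0.1881,  0.046 ]))]
yellow []
black [(0.94, array([322., 319.]), array([ 0.494 , -0.2966,  0.046 ]))]
blue [(0.77, array([328., 266.]), array([ 0.5194, -0.2392,  0.046 ]))]
green [(0.91, array([325., 216.]), array([ 0.5339, -0.187 ,  0.046 ]))]
yellow [(0.76, array([323., 161.]), array([ 0.5483, -0.135 ,  0.046 ]))]
[ 0.54367786 -0.11944012  0.39318841] [ 0.52283155 -0.18255344  0.24879796]
```

View pics/w2.png

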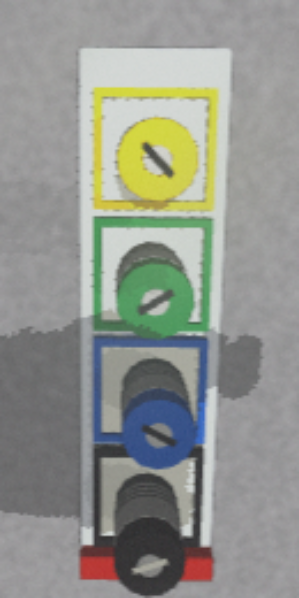

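The crop shows the head centres at full-frame yellow (328,160), green (327,219), blue (329,275) and black (325,331).

Run:
```python
from h import *
p=r.grab_frame("wrist")
b=back(p,[[324.8,331.3],[328.7,275.2],[327.4,218.7],[328.3,159.6]],.078)[:,:2]; print(b.round(4))
print(back(p,[[294.7,328],[352.5,328]],.022).round(4), back(p,[[294.7,111],[360,111]],.010).round(4))
```

```text
[[ 0.4962 -0.2945]
 [ 0.519  -0.2381]
 [ 0.5354 -0.1847]
 [ 0.553  -0.1343]]
[[ 0.4552 -0.3096  0.022 ]
 [ 0.5204 -0.3321  0.022 ]] [[ 0.5375 -0.0792  0.01  ]
 [ 0.6018 -0.1013  0.01  ]]
```

Run:
```python
from h import *
plan((.495,-.2955,.13,-19),(.495,-.2955,.034,-19))
```

```text
now [ 0.5228 -0.1826  0.2488] j [-0.33  0.3   0.69  1.86 -0.22  1.05  0.11] t 5.0
[-0.4632, 0.0423, 0.4751] [-0.0, 0.0, -0.0005] mm 166 deg 0
[0.0, 0.0, 0.384] [0.0, 0.0, 0.0] mm 96 deg 0
```

Request:
apply_moves(
  rows=[
    [-0.15,0.014,0.15,0,0,0],
    [-0.31,0.028,0.3,0,0,0],
    [-0.463,0.042,0.475,0,0,0],
    [-0.463,0.042,0.475,0,0,0],
    [-0.463,0.042,0.475,0,0,0],
  ],
  claw=1,
  newtons=50,
)

```text
clock: 5.62
tcp_pos: [0.4954, -0.2952, 0.1303]
orientation: [-2.558, -1.823, -0.0]
contact_force: [0.0, -0.1, 1.0]
grip_width: 0.0852
gripper_force: 0.0
```

Run:
```python
from h import *
p=r.grab_frame("wrist"); cv2.imwrite("pics/w3.png",p["pixels"][:,:,::-1])
plan((.495,-.2955,.034,-19))
print([(d["conf"],d["point"],back(p,d["point"],.046)[0]) for d in r.landmark_of(p,"barrel_black_center")])
o=r.get_obs();print(proj(p,[[*o["tcp_pos"][:2],.078],[.495,-.2955,.078]]))
```

```text
now [ 0.4961 -0.2948  0.1308] j [-0.04  0.5   0.62  1.92 -0.38  0.84  0.45] t 5.67
[-0.0044, -0.0037, 0.3871] [0.0008, -0.0003, 0.0003] mm 97 deg 0
[(0.63, [314.5, 248.5], array([ 0.49524812, -0.29652052,  0.046     ]))]
[[315.50041933 259.87507226]
 [313.78212803 262.15203325]]
```

View pics/w3.png

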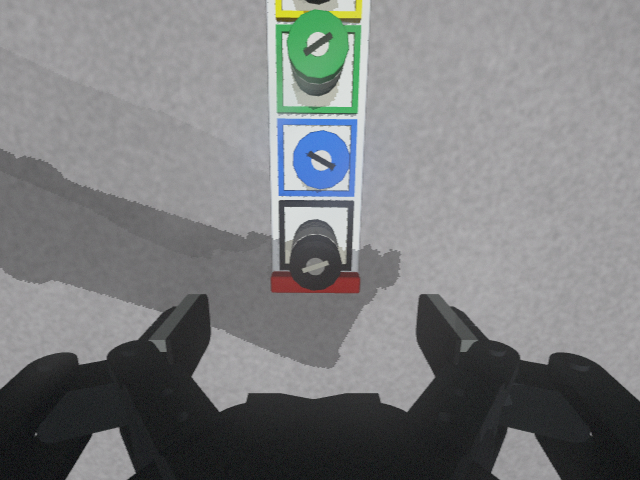

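The black head is at (315,264), within 2 px of the prediction. Descending and gripping.

Request:
apply_moves(
  rows=[
    [-0.006,0,0.13,0,0,0],
    [-0.008,0,0.26,0,0,0],
    [-0.008,0,0.386,0,0,0],
    [-0.008,0,0.386,0,0,0],
    [-0.008,0,0.386,0,0,0],
  ],
)

```text
clock: 6.35
tcp_pos: [0.4957, -0.2973, 0.0351]
orientation: [2.556, 1.824, 0.002]
contact_force: [-0.9, -1.3, 0.8]
grip_width: 0.0854
gripper_force: 0.0
```

Request:
apply_moves(
  rows=[
    [0,0,0,0,0,0],
    [0,0,0,0,0,0],
    [0,0,0,0,0,0],
    [0,0,0,0,0,0],
    [0,0,0,0,0,0],
  ],
  claw=0,
)

```text
clock: 6.98
tcp_pos: [0.4948, -0.2975, 0.0342]
orientation: [2.558, 1.823, 0.001]
contact_force: [-0.5, 0.5, 6.0]
grip_width: 0.0311
gripper_force: 49.1
```

Run:
```python
from h import *
plan((.55,-.2,.2,-19),(.6,.0,.2,-45),(.52,.18,.2,-73.4),(.4336,.198,.2,-73.4))
```

```text
now [ 0.4948 -0.2975  0.0342] j [ 0.04  0.64  0.52  1.96 -0.5   0.67  0.55] t 6.97
[0.4407, 0.082, -0.6628] [0.0007, -0.0002, -0.0005] mm 200 deg 0
[0.8215, -0.0714, 0.0] [0.0, 0.0, 0.2889] mm 206 deg 26
[0.2828, -0.7354, 0.0] [0.0, 0.0, 0.3156] mm 197 deg 28
[-0.3106, -0.1677, 0.0] [0.0, 0.0, 0.0] mm 88 deg 0
```

Request:
apply_moves(
  rows=[
    [0,0,-0.1,0,0,0],
    [0,0,-0.25,0,0,0],
    [0,0,-0.4,0,0,0],
    [0,0,-0.5,0,0,0],
    [0,0,-0.5,0,0,0],
  ],
)

```text
clock: 7.6
tcp_pos: [0.4952, -0.2978, 0.16]
orientation: [2.556, 1.822, 0.003]
contact_force: [-0.2, -0.2, -1.9]
grip_width: 0.0306
gripper_force: 50.0
```

Request:
apply_moves(
  rows=[
    [0.1,0.02,0,0,0,0],
    [0.23,0.04,0,0,0,0],
    [0.36,0.07,0,0,0,0],
    [0.44,0.08,0,0,0,0],
    [0.44,0.08,0,0,0,0],
  ],
)

```text
clock: 8.22
tcp_pos: [0.5492, -0.1982, 0.1575]
orientation: [-2.554, -1.826, 0.002]
contact_force: [-0.3, -0.2, -2.5]
grip_width: 0.0311
gripper_force: 49.9
```

Request:
apply_moves(
  rows=[
    [0.15,-0.01,0,0,0,0.05],
    [0.35,-0.03,0,0,0,0.12],
    [0.55,-0.05,0,0,0,0.2],
    [0.73,-0.07,0,0,0,0.26],
    [0.82,-0.07,0,0,0,0.29],
  ],
)

```text
clock: 8.85
tcp_pos: [0.5994, 0.0011, 0.158]
orientation: [-2.904, -1.198, 0.001]
contact_force: [-0.3, -0.4, -1.9]
grip_width: 0.0311
gripper_force: 49.9
```

Run:
```python
from h import *
plan((.52,.18,.16,-73.4),(.4336,.198,.16,-73.4))
print(r.get_obs()["grip_width"])
```

```text
now [0.5994 0.0011 0.158 ] j [-0.65  0.53  0.75  1.85 -0.44  0.94 -0.49] t 8.85
[0.2794, -0.7314, -0.0076] [-0.0002, 0.0004, 0.3136] mm 196 deg 28
[-0.3106, -0.1677, 0.0] [0.0, 0.0, 0.0] mm 88 deg 0
0.031102817887964596
```

Request:
apply_moves(
  rows=[
    [0.06,-0.15,0,0,0,0.07],
    [0.13,-0.32,-0.02,0,0,0.15],
    [0.19,-0.5,-0.06,0,0,0.22],
    [0.25,-0.65,-0.1,0,0,0.29],
    [0.28,-0.73,-0.16,0,0,0.314],
  ],
)

```text
clock: 9.48
tcp_pos: [0.5191, 0.1788, 0.1982]
orientation: [3.108, 0.451, -0.003]
contact_force: [0.5, -0.4, -2.8]
grip_width: 0.0307
gripper_force: 50.1
```

Request:
apply_moves(
  rows=[
    [0,0,0,0,0,0],
    [0,0,0,0,0,0],
    [0,0,0,0,0,0],
  ],
)

```text
clock: 9.85
tcp_pos: [0.5206, 0.1764, 0.1982]
orientation: [3.109, 0.449, -0.001]
contact_force: [0.4, -0.5, -2.2]
grip_width: 0.0309
gripper_force: 50.1
```

Run:
```python
from h import *
p=r.grab_frame("wrist"); p=r.grab_frame("wrist"); cv2.imwrite("pics/w4.png",p["pixels"][:,:,::-1])
plan((.4336,.198,.16,-73.4))
C=np.array([.517,.2232]); u=np.array([np.cos(np.radians(16.6)),np.sin(np.radians(16.6))])
print(proj(p,[[*(C+u*k),.041] for k in(.119,.087,.029,-.029,-.087,-.119)]).round(1))
```

```text
now [0.5206 0.177  0.1982] j [-1.17  0.45  0.96  1.94 -0.44  0.99 -1.29] t 9.95
[-0.3098, -0.1793, 0.153] [0.0002, 0.0003, -0.0013] mm 97 deg 0
[[255.2  64.5]
 [257.  107.5]
 [260.  179.3]
 [262.7 244.1]
 [265.1 302.9]
 [266.3 333. ]]
```

View pics/w4.png

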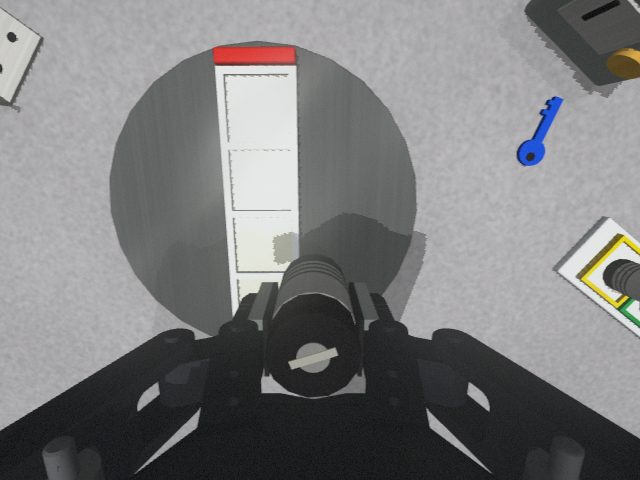

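The inspection rack is seen with its red block's inner edge at row 65 and pocket separators at rows 149, 214 and 275, about 2 px from the prediction. I shift the estimate slightly and go to the far pocket.

Run:
```python
from h import *
plan((.4321,.1965,.11,-73.4),(.4321,.1965,.058,-73.4))
```

```text
now [0.5206 0.177  0.1982] j [-1.17  0.45  0.96  1.94 -0.44  0.99 -1.29] t 9.95
[-0.3171, -0.1753, 0.3531] [0.0002, 0.0003, -0.0013] mm 126 deg 0
[0.0, 0.0, 0.208] [0.0, 0.0, 0.0] mm 52 deg 0
```

Request:
apply_moves(
  rows=[
    [-0.1,-0.06,0.08,0,0,0],
    [-0.21,-0.12,0.18,0,0,0],
    [-0.317,-0.175,0.28,0,0,0],
    [-0.317,-0.175,0.353,0,0,0],
    [-0.317,-0.175,0.353,0,0,0],
  ],
)

```text
clock: 10.58
tcp_pos: [0.4313, 0.197, 0.1095]
orientation: [3.108, 0.453, -0.003]
contact_force: [0.5, 0.0, -1.5]
grip_width: 0.0313
gripper_force: 50.1
```

Request:
apply_moves(
  rows=[
    [0,0,0.06,0,0,0],
    [0,0,0.12,0,0,0],
    [0,0,0.18,0,0,0],
    [0,0,0.208,0,0,0],
    [0,0,0.208,0,0,0],
  ],
)

```text
clock: 11.2
tcp_pos: [0.4318, 0.1973, 0.0578]
orientation: [3.108, 0.453, -0.001]
contact_force: [-0.6, -0.8, -1.5]
grip_width: 0.0309
gripper_force: 50.1
```

Run:
```python
from h import *
plan((.4321,.1965,.0555,-73.4)); o=r.get_obs();print(o["contact_force"])
```

```text
now [0.4318 0.1973 0.0578] j [-1.17  0.54  0.77  2.2  -0.64  0.64 -1.21] t 11.2
[0.0004, 0.0036, 0.009] [0.0003, 0.0007, -0.0003] mm 2 deg 0
[-0.60253046 -0.7712052  -1.52546019]
```

Request:
apply_moves(
  rows=[
    [0,0,0.004,0,0,0],
    [0,0,0.007,0,0,0],
    [0,0,0.007,0,0,0],
  ],
)

```text
clock: 11.58
tcp_pos: [0.4321, 0.1979, 0.0567]
orientation: [-3.108, -0.454, -0.001]
contact_force: [-0.3, -0.3, -1.9]
grip_width: 0.031
gripper_force: 50.1
```

Request:
apply_moves(
  rows=[
    [0,0,0.003,0,0,0],
    [0,0,0.005,0,0,0],
    [0,0,0.005,0,0,0],
  ],
)

```text
clock: 11.95
tcp_pos: [0.4321, 0.1979, 0.0562]
orientation: [-3.107, -0.453, 0.0]
contact_force: [-3.4, -1.0, 12.7]
grip_width: 0.0308
gripper_force: 51.7
```

Contact at 12.7 N, so the barrel is on the floor. Releasing and lifting off.

Request:
apply_moves(
  rows=[
    [0,0,0,0,0,0],
    [0,0,0,0,0,0],
    [0,0,0,0,0,0],
    [0,0,0,0,0,0],
    [0,0,0,0,0,0],
  ],
  claw=1,
)

```text
clock: 12.58
tcp_pos: [0.4319, 0.1977, 0.0552]
orientation: [3.109, 0.454, -0.0]
contact_force: [-0.2, -0.6, -0.3]
grip_width: 0.0853
gripper_force: 0.0
```

Request:
apply_moves(
  rows=[
    [0,0,-0.1,0,0,0],
    [0,0,-0.25,0,0,0],
    [0,0,-0.45,0,0,0],
    [0,0,-0.5,0,0,0],
    [0,0,-0.5,0,0,0],
  ],
)

```text
clock: 13.2
tcp_pos: [0.432, 0.1983, 0.1805]
orientation: [-3.107, -0.454, -0.001]
contact_force: [-0.9, -0.0, 0.2]
grip_width: 0.0852
gripper_force: 0.0
```

Run:
```python
from h import *
p=r.grab_frame("wrist"); cv2.imwrite("pics/w5.png",p["pixels"][:,:,::-1])
C=np.array([.5155,.2214]); u=np.array([np.cos(np.radians(16.6)),np.sin(np.radians(16.6))])
print(proj(p,[[*(C+u*k),z] for k in(.087,.029,-.029,-.087) for z in(.041,)]+[[.4321,.1979,.1]]).round(1))
plan((.56,.08,.2,-60),(.6,-.1,.2,-19),(.518,-.239,.15,-19))
```

```text
[[316.1 -10.1]
 [315.8  78.7]
 [315.5 157.7]
 [315.3 228.5]
 [313.8 247.6]]
now [0.4314 0.1979 0.1797] j [-1.41  0.34  1.04  2.12 -0.38  0.88 -1.43] t 13.25
[0.3579, 0.5993, -0.0816] [-0.0003, 0.0004, -0.1485] mm 176 deg 13
[-0.2214, 0.7035, 0.0] [0.0, 0.0, -0.4556] mm 184 deg 41
[-0.6325, -0.1291, 0.2] [0.0, 0.0, 0.0] mm 169 deg 0
```

View pics/w5.png

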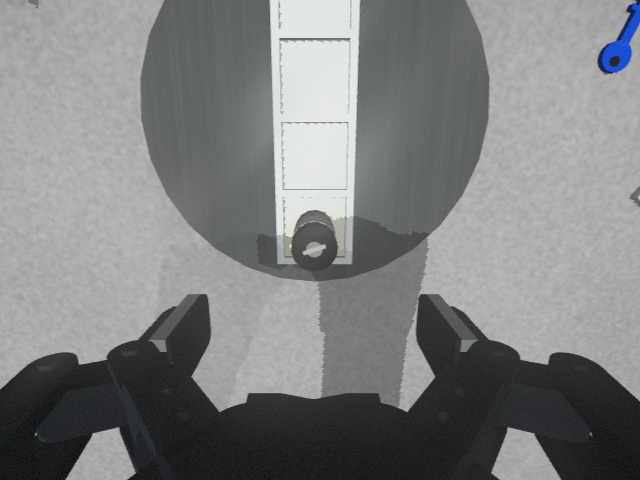

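The black barrel stands upright in the far pocket (head at 315,246). Next is blue.

Request:
apply_moves(
  rows=[
    [0.09,0.15,-0.02,0,0,-0.03],
    [0.18,0.3,-0.04,0,0,-0.07],
    [0.27,0.45,-0.06,0,0,-0.11],
    [0.358,0.6,-0.08,0,0,-0.15],
    [0.358,0.6,-0.08,0,0,-0.15],
  ],
)

```text
clock: 13.88
tcp_pos: [0.5618, 0.0756, 0.1991]
orientation: [3.034, 0.807, -0.002]
contact_force: [-0.6, 0.2, -0.6]
grip_width: 0.0853
gripper_force: 0.0
```

Request:
apply_moves(
  rows=[
    [-0.05,0.16,0,0,0,-0.1],
    [-0.1,0.32,0,0,0,-0.2],
    [-0.16,0.5,0,0,0,-0.31],
    [-0.22,0.7,0,0,0,-0.41],
    [-0.22,0.7,0,0,0,-0.455],
  ],
)

```text
clock: 14.5
tcp_pos: [0.5993, -0.1043, 0.1989]
orientation: [2.561, 1.82, -0.004]
contact_force: [0.0, 1.2, -0.2]
grip_width: 0.0858
gripper_force: 0.0
```

Run:
```python
from h import *
plan((.518,-.239,.13,-19))
```

```text
now [ 0.5993 -0.1043  0.1989] j [-0.44  0.47  0.69  1.79 -0.35  1.01  0.05] t 14.5
[-0.6151, -0.1296, 0.2771] [-0.001, 0.0015, -0.0023] mm 172 deg 0
```

Request:
apply_moves(
  rows=[
    [-0.2,-0.04,0.08,0,0,0],
    [-0.4,-0.08,0.17,0,0,0],
    [-0.615,-0.13,0.277,0,0,0],
    [-0.615,-0.13,0.277,0,0,0],
    [-0.615,-0.13,0.277,0,0,0],
  ],
)

```text
clock: 15.12
tcp_pos: [0.5197, -0.2329, 0.1299]
orientation: [-2.555, -1.824, 0.001]
contact_force: [0.9, 1.2, 0.4]
grip_width: 0.0854
gripper_force: 0.0
```

Run:
```python
from h import *
p=r.grab_frame("wrist")
def head(p,lo,hi,guess):
    h=cv2.cvtColor(p["pixels"],cv2.COLOR_RGB2HSV); m=cv2.inRange(h,lo,hi); m=cv2.morphologyEx(m,cv2.MORPH_OPEN,np.ones((9,9)))
    N,L,S,C=cv2.connectedComponentsWithStats(m); return [(S[i].tolist(),back(p,[[S[i,0]+S[i,2]/2-.5,S[i,1]+S[i,3]/2-.5]],.078)[0].round(4)) for i in range(1,N) if S[i,4]>300]
print("blue",head(p,(105,120,40),(125,255,255),0)); print("green",head(p,(45,100,30),(85,255,255),0)); print("yellow",head(p,(22,120,60),(34,255,255),0))
for c in("blue","green","yellow"):print(c,[(round(d["conf"],2),np.round(d["point"]),back(p,d["point"],.046)[0].round(4)) for d in r.landmark_of(p,f"barrel_{c}_center")[:1]])
cv2.imwrite("pics/w6.png",p["pixels"][:,:,::-1])
plan((.518,-.239,.034,-19))
```

```text
blue [([292, 251, 50, 47, 1604], array([ 0.5184, -0.2406,  0.078 ]))]
green [([286, 150, 54, 58, 2109], array([ 0.5345, -0.186 ,  0.078 ]))]
yellow [([284, 36, 60, 66, 2759], array([ 0.5533, -0.1329,  0.078 ]))]
blue [(0.63, array([316., 257.]), array([ 0.5184, -0.24  ,  0.046 ]))]
green [(0.66, array([311., 175.]), array([ 0.5333, -0.1864,  0.046 ]))]
yellow [(0.83, array([315.,  80.]), array([ 0.554 , -0.1332,  0.046 ]))]
now [ 0.5212 -0.2326  0.131 ] j [-0.19  0.5   0.66  1.93 -0.4   0.84  0.36] t 15.32
[-0.0285, -0.0039, 0.3882] [0.0002, -0.0004, 0.0023] mm 97 deg 0
```

View pics/w6.png

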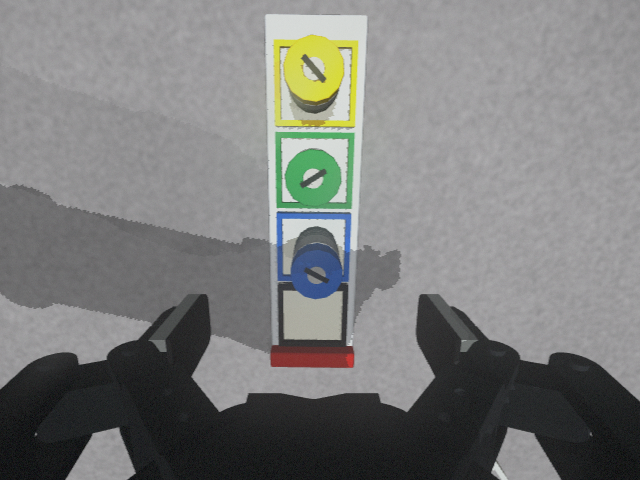

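Blue's head is at (317,274), and the network and my segmentation agree on (0.518, -0.240).

Request:
apply_moves(
  rows=[
    [-0.032,0,0.1,0,0,0],
    [-0.032,0,0.22,0,0,0],
    [-0.032,0,0.34,0,0,0],
    [-0.032,0,0.388,0,0,0],
    [-0.032,0,0.388,0,0,0],
  ],
)

```text
clock: 15.95
tcp_pos: [0.5176, -0.2413, 0.0338]
orientation: [-2.555, -1.826, 0.001]
contact_force: [-0.7, 0.4, 0.7]
grip_width: 0.0852
gripper_force: 0.0
```

Request:
apply_moves(
  rows=[
    [0,0,0,0,0,0],
    [0,0,0,0,0,0],
    [0,0,0,0,0,0],
    [0,0,0,0,0,0],
    [0,0,0,0,0,0],
  ],
  claw=0,
)

```text
clock: 16.58
tcp_pos: [0.5179, -0.242, 0.0348]
orientation: [2.556, 1.825, 0.001]
contact_force: [-0.2, 0.3, 6.2]
grip_width: 0.0311
gripper_force: 49.1
```

Request:
apply_moves(
  rows=[
    [0,0,-0.1,0,0,0],
    [0,0,-0.25,0,0,0],
    [0,0,-0.4,0,0,0],
    [0,0,-0.5,0,0,0],
    [0,0,-0.5,0,0,0],
  ],
)

```text
clock: 17.2
tcp_pos: [0.5185, -0.2423, 0.1606]
orientation: [2.555, 1.824, 0.004]
contact_force: [0.8, -0.2, -2.7]
grip_width: 0.0309
gripper_force: 49.9
```

Run:
```python
from h import *
plan((.6,-.05,.17,-35),(.56,.14,.17,-73.4),(.4877,.2131,.13,-73.4),(.4877,.2131,.058,-73.4))
```

```text
now [ 0.5185 -0.2423  0.1606] j [-0.2   0.46  0.69  1.91 -0.37  0.9   0.35] t 17.2
[0.8334, 0.0588, -0.0368] [0.0022, -0.0007, 0.1784] mm 209 deg 16
[0.5308, -0.567, 0.0] [0.0, 0.0, 0.4267] mm 194 deg 38
[-0.1936, -0.3628, 0.16] [0.0, 0.0, 0.0] mm 110 deg 0
[0.0, 0.0, 0.288] [0.0, 0.0, 0.0] mm 72 deg 0
```

Request:
apply_moves(
  rows=[
    [0.15,0.01,0,0,0,0.03],
    [0.35,0.02,-0.02,0,0,0.07],
    [0.55,0.04,-0.03,0,0,0.11],
    [0.75,0.055,-0.037,0,0,0.15],
    [0.833,0.059,-0.037,0,0,0.178],
  ],
)

```text
clock: 17.82
tcp_pos: [0.5994, -0.0453, 0.1663]
orientation: [-2.782, -1.455, 0.002]
contact_force: [-0.2, -0.3, -2.1]
grip_width: 0.0306
gripper_force: 49.9
```

Request:
apply_moves(
  rows=[
    [0.1,-0.11,0,0,0,0.08],
    [0.22,-0.23,0,0,0,0.17],
    [0.34,-0.36,0,0,0,0.26],
    [0.46,-0.49,0,0,0,0.35],
    [0.53,-0.567,0,0,0,0.427],
  ],
)

```text
clock: 18.45
tcp_pos: [0.5572, 0.1429, 0.1664]
orientation: [3.109, 0.452, -0.004]
contact_force: [0.2, 0.1, -1.6]
grip_width: 0.0309
gripper_force: 50.0
```

Run:
```python
from h import *
plan((.4877,.2131,.13,-73.4),(.4877,.2131,.058,-73.4))
```

```text
now [0.5572 0.1429 0.1664] j [-1.04  0.55  0.94  1.9  -0.54  0.97 -1.14] t 18.45
[-0.1862, -0.3482, 0.1464] [-0.0002, 0.0016, -0.0008] mm 105 deg 0
[0.0, 0.0, 0.288] [0.0, 0.0, 0.0] mm 72 deg 0
```

Request:
apply_moves(
  rows=[
    [-0.05,-0.1,0.05,0,0,0],
    [-0.11,-0.22,0.1,0,0,0],
    [-0.17,-0.32,0.146,0,0,0],
    [-0.186,-0.348,0.146,0,0,0],
    [-0.186,-0.348,0.146,0,0,0],
  ],
)

```text
clock: 19.08
tcp_pos: [0.4895, 0.21, 0.1316]
orientation: [3.108, 0.454, -0.0]
contact_force: [0.0, -0.4, -2.2]
grip_width: 0.0308
gripper_force: 50.0
```

Run:
```python
from h import *
plan((.4877,.2131,.058,-73.4))
```

```text
now [0.4895 0.21   0.1316] j [-1.23  0.53  0.93  2.03 -0.57  0.86 -1.25] t 19.07
[-0.0033, -0.014, 0.2943] [0.0004, 0.0001, 0.0003] mm 74 deg 0
```

Request:
apply_moves(
  rows=[
    [-0.003,-0.01,0.07,0,0,0],
    [-0.003,-0.01,0.15,0,0,0],
    [-0.003,-0.01,0.23,0,0,0],
    [-0.003,-0.01,0.29,0,0,0],
    [-0.003,-0.01,0.29,0,0,0],
  ],
)

```text
clock: 19.7
tcp_pos: [0.4875, 0.2117, 0.0579]
orientation: [3.108, 0.452, -0.003]
contact_force: [-0.0, -0.7, -1.7]
grip_width: 0.0305
gripper_force: 50.3
```

Request:
apply_moves(
  rows=[
    [0,0,0.003,0,0,0],
    [0,0,0.006,0,0,0],
    [0,0,0.006,0,0,0],
  ],
)

```text
clock: 20.08
tcp_pos: [0.4881, 0.2126, 0.058]
orientation: [-3.108, -0.454, -0.001]
contact_force: [-0.6, 0.5, -1.2]
grip_width: 0.0311
gripper_force: 50.3
```

Request:
apply_moves(
  rows=[
    [0,0,0.003,0,0,0],
    [0,0,0.005,0,0,0],
    [0,0,0.005,0,0,0],
  ],
)

```text
clock: 20.45
tcp_pos: [0.488, 0.2124, 0.0565]
orientation: [-3.109, -0.453, 0.0]
contact_force: [-1.0, 0.3, -1.2]
grip_width: 0.0313
gripper_force: 50.3
```

Request:
apply_moves(
  rows=[
    [0,0,0.003,0,0,0],
    [0,0,0.005,0,0,0],
    [0,0,0.005,0,0,0],
  ],
)

```text
clock: 20.82
tcp_pos: [0.4883, 0.2125, 0.0562]
orientation: [-3.108, -0.453, -0.0]
contact_force: [-3.3, -0.7, 11.8]
grip_width: 0.031
gripper_force: 51.3
```

Request:
apply_moves(
  rows=[
    [0,0,0,0,0,0],
    [0,0,0,0,0,0],
    [0,0,0,0,0,0],
    [0,0,0,0,0,0],
    [0,0,0,0,0,0],
  ],
  claw=1,
)

```text
clock: 21.45
tcp_pos: [0.488, 0.2124, 0.0552]
orientation: [3.109, 0.453, -0.0]
contact_force: [0.0, 0.1, 0.2]
grip_width: 0.0856
gripper_force: 0.0
```

Request:
apply_moves(
  rows=[
    [0,0,-0.1,0,0,0],
    [0,0,-0.25,0,0,0],
    [0,0,-0.45,0,0,0],
    [0,0,-0.55,0,0,0],
    [0,0,-0.55,0,0,0],
  ],
)

```text
clock: 22.08
tcp_pos: [0.489, 0.2129, 0.1944]
orientation: [-3.107, -0.454, -0.005]
contact_force: [-0.6, -0.3, -0.9]
grip_width: 0.0853
gripper_force: 0.0
```

Run:
```python
from h import *
plan((.56,.05,.2,-50),(.57,-.12,.2,-19),(.534,-.186,.13,-19))
```

```text
now [0.489  0.2129 0.1944] j [-1.32  0.45  1.03  1.98 -0.47  0.97 -1.33] t 22.07
[0.0858, 0.7056, -0.0233] [-0.0005, -0.0023, -0.2598] mm 178 deg 23
[-0.4065, 0.5466, 0.0] [0.0, 0.0, -0.3444] mm 170 deg 31
[-0.2965, -0.0502, 0.28] [0.0, 0.0, 0.0] mm 103 deg 0
```

Request:
apply_moves(
  rows=[
    [0.02,0.18,0,0,0,-0.06],
    [0.04,0.36,-0.01,0,0,-0.12],
    [0.06,0.54,-0.02,0,0,-0.19],
    [0.086,0.706,-0.02,0,0,-0.26],
    [0.086,0.706,-0.02,0,0,-0.26],
  ],
)

```text
clock: 22.7
tcp_pos: [0.5592, 0.0449, 0.1971]
orientation: [2.954, 1.065, -0.001]
contact_force: [-0.0, 0.5, -0.2]
grip_width: 0.0854
gripper_force: 0.0
```

Request:
apply_moves(
  rows=[
    [-0.1,0.14,0,0,0,-0.09],
    [-0.2,0.28,0,0,0,-0.18],
    [-0.3,0.42,0,0,0,-0.27],
    [-0.406,0.546,0,0,0,-0.344],
    [-0.406,0.546,0,0,0,-0.344],
  ],
)

```text
clock: 23.32
tcp_pos: [0.5677, -0.1235, 0.197]
orientation: [-2.563, -1.816, 0.002]
contact_force: [-0.1, 0.4, -0.4]
grip_width: 0.0855
gripper_force: 0.0
```

Request:
apply_moves(
  rows=[
    [-0.1,-0.02,0.09,0,0,0],
    [-0.2,-0.04,0.18,0,0,0],
    [-0.297,-0.05,0.28,0,0,0],
    [-0.297,-0.05,0.28,0,0,0],
    [-0.297,-0.05,0.28,0,0,0],
  ],
)

```text
clock: 23.95
tcp_pos: [0.5337, -0.1847, 0.1277]
orientation: [-2.556, -1.825, -0.001]
contact_force: [0.9, -0.2, -0.6]
grip_width: 0.0853
gripper_force: 0.0
```

Run:
```python
from h import *
for i in range(2):
    p=r.grab_frame("wrist")
    for c in("green","yellow"):print(c,[(round(d["conf"],2),np.round(d["point"]),back(p,d["point"],.046)[0].round(4)) for d in r.landmark_of(p,f"barrel_{c}_center")[:1]])
plan((.534,-.186,.034,-19))
```

```text
green []
yellow [(0.81, array([317., 168.]), array([ 0.5526, -0.1345,  0.046 ]))]
green [(0.98, array([315., 252.]), array([ 0.5336, -0.188 ,  0.046 ]))]
yellow [(0.85, array([317., 166.]), array([ 0.5533, -0.1343,  0.046 ]))]
now [ 0.5336 -0.1859  0.1282] j [-0.3   0.5   0.69  1.95 -0.42  0.84  0.29] t 24.25
[-0.0002, 0.0014, 0.3769] [0.0005, -0.0003, 0.0002] mm 94 deg 0
```

Request:
apply_moves(
  rows=[
    [-0.004,0,0.1,0,0,0],
    [-0.004,0,0.22,0,0,0],
    [-0.004,0,0.33,0,0,0],
    [-0.004,0,0.377,0,0,0],
    [-0.004,0,0.377,0,0,0],
  ],
)

```text
clock: 24.88
tcp_pos: [0.5325, -0.1874, 0.0333]
orientation: [-2.558, -1.823, 0.001]
contact_force: [-0.3, 0.4, 0.6]
grip_width: 0.0857
gripper_force: 0.0
```

Request:
apply_moves(
  rows=[
    [0,0,0,0,0,0],
    [0,0,0,0,0,0],
    [0,0,0,0,0,0],
    [0,0,0,0,0,0],
    [0,0,0,0,0,0],
  ],
  claw=0,
)

```text
clock: 25.5
tcp_pos: [0.5333, -0.1877, 0.0344]
orientation: [2.558, 1.823, 0.002]
contact_force: [-0.3, 0.7, 5.7]
grip_width: 0.031
gripper_force: 49.2
```

Request:
apply_moves(
  rows=[
    [0,0,-0.1,0,0,0],
    [0,0,-0.25,0,0,0],
    [0,0,-0.4,0,0,0],
    [0,0,-0.54,0,0,0],
    [0,0,-0.54,0,0,0],
  ],
)

```text
clock: 26.12
tcp_pos: [0.534, -0.188, 0.1708]
orientation: [2.556, 1.821, 0.006]
contact_force: [0.6, 0.3, -2.1]
grip_width: 0.0309
gripper_force: 50.0
```

Run:
```python
from h import *
plan((.6,-.0,.17,-40),(.585,.15,.17,-73.4),(.5433,.2297,.13,-73.4),(.5433,.2297,.058,-73.4))
```

```text
now [ 0.534  -0.188   0.1708] j [-0.33  0.44  0.74  1.92 -0.38  0.91  0.25] t 26.12
[0.7971, 0.0041, 0.0042] [0.0027, -0.0012, 0.2328] mm 199 deg 21
[0.4211, -0.4316, 0.0] [0.0, 0.0, 0.3711] mm 151 deg 33
[-0.0688, -0.3532, 0.16] [0.0, 0.0, 0.0] mm 98 deg 0
[0.0, 0.0, 0.288] [0.0, 0.0, 0.0] mm 72 deg 0
```

Request:
apply_moves(
  rows=[
    [0.15,0,0,0,0,0.04],
    [0.35,0,0,0,0,0.1],
    [0.55,0,0,0,0,0.16],
    [0.73,0,0,0,0,0.21],
    [0.797,0.004,0,0,0,0.233],
  ],
)

```text
clock: 26.75
tcp_pos: [0.5983, 0.0049, 0.1664]
orientation: [-2.843, -1.332, 0.003]
contact_force: [-0.3, -1.5, -1.8]
grip_width: 0.0312
gripper_force: 49.9
```

Request:
apply_moves(
  rows=[
    [0.09,-0.09,0,0,0,0.08],
    [0.2,-0.2,0,0,0,0.17],
    [0.31,-0.32,0,0,0,0.27],
    [0.421,-0.43,0,0,0,0.371],
    [0.421,-0.43,0,0,0,0.371],
  ],
)

```text
clock: 27.38
tcp_pos: [0.5823, 0.155, 0.1661]
orientation: [-3.107, -0.463, 0.005]
contact_force: [-0.0, -0.0, -2.2]
grip_width: 0.0309
gripper_force: 50.1
```

Request:
apply_moves(
  rows=[
    [-0.02,-0.1,0.04,0,0,0],
    [-0.04,-0.22,0.1,0,0,0],
    [-0.069,-0.353,0.16,0,0,0],
    [-0.069,-0.353,0.16,0,0,0],
    [-0.069,-0.353,0.16,0,0,0],
  ],
)

```text
clock: 28.0
tcp_pos: [0.5422, 0.2284, 0.1282]
orientation: [3.108, 0.452, -0.001]
contact_force: [0.1, 0.3, -1.5]
grip_width: 0.0311
gripper_force: 50.1
```

Run:
```python
from h import *
plan((.5433,.2297,.058,-73.4))
```

```text
now [0.5422 0.2284 0.1282] j [-1.16  0.64  0.93  1.9  -0.63  0.93 -1.21] t 28.0
[0.0056, -0.0039, 0.2806] [0.0007, 0.0004, -0.0004] mm 70 deg 0
```

Request:
apply_moves(
  rows=[
    [0.005,0,0.07,0,0,0],
    [0.005,0,0.14,0,0,0],
    [0.005,0,0.21,0,0,0],
    [0.005,0,0.284,0,0,0],
    [0.005,0,0.284,0,0,0],
  ],
)

```text
clock: 28.62
tcp_pos: [0.5431, 0.2299, 0.056]
orientation: [3.108, 0.453, -0.002]
contact_force: [0.3, -0.4, -2.3]
grip_width: 0.0312
gripper_force: 50.3
```

Request:
apply_moves(
  rows=[
    [0,0,0.002,0,0,0],
    [0,0,0.004,0,0,0],
    [0,0,0.004,0,0,0],
  ],
)

```text
clock: 29.0
tcp_pos: [0.5434, 0.2304, 0.0566]
orientation: [-3.109, -0.454, -0.0]
contact_force: [-0.5, -0.7, -1.3]
grip_width: 0.031
gripper_force: 50.3
```

Request:
apply_moves(
  rows=[
    [0,0,0.002,0,0,0],
    [0,0,0.004,0,0,0],
    [0,0,0.004,0,0,0],
  ],
)

```text
clock: 29.38
tcp_pos: [0.5433, 0.2303, 0.0555]
orientation: [-3.109, -0.453, 0.0]
contact_force: [-0.3, -0.5, -1.7]
grip_width: 0.0309
gripper_force: 50.3
```

Request:
apply_moves(
  rows=[
    [0,0,0.002,0,0,0],
    [0,0,0.004,0,0,0],
    [0,0,0.004,0,0,0],
  ],
)

```text
clock: 29.75
tcp_pos: [0.5435, 0.2303, 0.055]
orientation: [-3.108, -0.453, -0.0]
contact_force: [-2.5, 0.3, 5.3]
grip_width: 0.0311
gripper_force: 50.7
```

Request:
apply_moves(
  rows=[
    [0,0,0,0,0,0],
    [0,0,0,0,0,0],
    [0,0,0,0,0,0],
    [0,0,0,0,0,0],
    [0,0,0,0,0,0],
  ],
  claw=1,
)

```text
clock: 30.38
tcp_pos: [0.5434, 0.2303, 0.0545]
orientation: [3.109, 0.453, -0.0]
contact_force: [0.5, -0.1, 0.3]
grip_width: 0.0858
gripper_force: 0.0
```

Request:
apply_moves(
  rows=[
    [0,0,-0.1,0,0,0],
    [0,0,-0.25,0,0,0],
    [0,0,-0.45,0,0,0],
    [0,0,-0.58,0,0,0],
    [0,0,-0.58,0,0,0],
  ],
)

```text
clock: 31.0
tcp_pos: [0.5449, 0.2306, 0.202]
orientation: [-3.107, -0.453, -0.007]
contact_force: [-0.4, 0.1, 0.1]
grip_width: 0.0854
gripper_force: 0.0
```

Run:
```python
from h import *
plan((.58,.06,.2,-50),(.58,-.08,.2,-19),(.553,-.134,.13,-19))
```

```text
now [0.5449 0.2306 0.202 ] j [-1.23  0.56  1.02  1.84 -0.54  1.05 -1.28] t 31.0
[-0.0605, 0.6941, 0.0068] [-0.0002, -0.003, -0.26] mm 174 deg 23
[-0.36, 0.429, 0.0] [0.0, 0.0, -0.3444] mm 140 deg 31
[-0.2394, -0.0318, 0.28] [0.0, 0.0, 0.0] mm 92 deg 0
```

Request:
apply_moves(
  rows=[
    [-0.015,0.18,0,0,0,-0.06],
    [-0.03,0.36,0,0,0,-0.12],
    [-0.045,0.54,0,0,0,-0.19],
    [-0.06,0.694,0,0,0,-0.26],
    [-0.06,0.694,0,0,0,-0.26],
  ],
)

```text
clock: 31.62
tcp_pos: [0.5781, 0.0554, 0.199]
orientation: [2.955, 1.066, -0.002]
contact_force: [-0.6, 0.5, -0.6]
grip_width: 0.0855
gripper_force: 0.0
```

Request:
apply_moves(
  rows=[
    [-0.09,0.11,0,0,0,-0.09],
    [-0.18,0.22,0,0,0,-0.18],
    [-0.27,0.33,0,0,0,-0.27],
    [-0.36,0.43,0,0,0,-0.344],
    [-0.36,0.43,0,0,0,-0.344],
  ],
)

```text
clock: 32.25
tcp_pos: [0.5778, -0.0827, 0.1989]
orientation: [-2.562, -1.818, 0.002]
contact_force: [0.1, 0.6, 0.5]
grip_width: 0.0854
gripper_force: 0.0
```

Request:
apply_moves(
  rows=[
    [-0.08,-0.01,0.09,0,0,0],
    [-0.16,-0.02,0.18,0,0,0],
    [-0.24,-0.03,0.28,0,0,0],
    [-0.24,-0.03,0.28,0,0,0],
    [-0.24,-0.03,0.28,0,0,0],
  ],
)

```text
clock: 32.88
tcp_pos: [0.553, -0.133, 0.1298]
orientation: [-2.557, -1.825, -0.001]
contact_force: [0.7, 0.6, -0.3]
grip_width: 0.0854
gripper_force: 0.0
```

Run:
```python
from h import *
for i in range(3):
    p=r.grab_frame("wrist")
    print([(round(d["conf"],2),np.round(d["point"]),back(p,d["point"],.046)[0].round(4)) for d in r.landmark_of(p,"barrel_yellow_center")[:1]])
plan((.553,-.1345,.034,-19))
```

```text
[(0.76, array([314., 250.]), array([ 0.5525, -0.1347,  0.046 ]))]
[(0.65, array([314., 249.]), array([ 0.5528, -0.135 ,  0.046 ]))]
[(0.73, array([311., 249.]), array([ 0.5508, -0.1347,  0.046 ]))]
now [ 0.5526 -0.1341  0.13  ] j [-0.4   0.51  0.71  1.94 -0.44  0.85  0.2 ] t 33.17
[-0.0012, 0.0016, 0.3841] [0.0005, -0.0003, 0.0001] mm 96 deg 0
```

Request:
apply_moves(
  rows=[
    [-0.002,0,0.1,0,0,0],
    [-0.002,0,0.22,0,0,0],
    [-0.002,0,0.34,0,0,0],
    [-0.002,0,0.384,0,0,0],
    [-0.002,0,0.384,0,0,0],
  ],
)

```text
clock: 33.8
tcp_pos: [0.5518, -0.1352, 0.0335]
orientation: [-2.558, -1.823, 0.001]
contact_force: [0.1, -0.6, 1.1]
grip_width: 0.0853
gripper_force: 0.0
```

Request:
apply_moves(
  rows=[
    [0,0,0,0,0,0],
    [0,0,0,0,0,0],
    [0,0,0,0,0,0],
    [0,0,0,0,0,0],
    [0,0,0,0,0,0],
  ],
  claw=0,
)

```text
clock: 34.42
tcp_pos: [0.5524, -0.1353, 0.0343]
orientation: [2.558, 1.823, 0.002]
contact_force: [-1.2, 0.1, 5.1]
grip_width: 0.031
gripper_force: 49.1
```

Request:
apply_moves(
  rows=[
    [0,0,-0.1,0,0,0],
    [0,0,-0.25,0,0,0],
    [0,0,-0.4,0,0,0],
    [0,0,-0.54,0,0,0],
    [0,0,-0.54,0,0,0],
  ],
)

```text
clock: 35.05
tcp_pos: [0.5534, -0.1357, 0.1709]
orientation: [2.556, 1.822, 0.006]
contact_force: [-0.1, -0.0, -2.5]
grip_width: 0.0308
gripper_force: 50.0
```

Run:
```python
from h import *
plan((.62,.04,.17,-45),(.635,.17,.17,-73.4),(.5989,.2463,.13,-73.4))
```

```text
now [ 0.5534 -0.1357  0.1709] j [-0.44  0.46  0.75  1.91 -0.39  0.92  0.17] t 35.05
[0.7511, 0.0227, 0.0048] [0.0026, -0.0016, 0.2884] mm 188 deg 26
[0.4101, -0.3253, 0.0] [0.0, 0.0, 0.3156] mm 131 deg 28
[-0.0512, -0.3337, 0.16] [0.0, 0.0, 0.0] mm 93 deg 0
```

Request:
apply_moves(
  rows=[
    [0.15,0,0,0,0,0.05],
    [0.34,0.01,0,0,0,0.12],
    [0.53,0.02,0,0,0,0.2],
    [0.7,0.02,0,0,0,0.26],
    [0.75,0.023,0,0,0,0.288],
  ],
)

```text
clock: 35.67
tcp_pos: [0.6182, 0.0447, 0.1663]
orientation: [-2.898, -1.208, 0.004]
contact_force: [-0.6, -0.7, -1.8]
grip_width: 0.0307
gripper_force: 49.9
```

Request:
apply_moves(
  rows=[
    [0.1,-0.08,0,0,0,0.08],
    [0.2,-0.16,0,0,0,0.16],
    [0.31,-0.25,0,0,0,0.24],
    [0.41,-0.325,0,0,0,0.315],
    [0.41,-0.325,0,0,0,0.315],
  ],
)

```text
clock: 36.3
tcp_pos: [0.6324, 0.1741, 0.166]
orientation: [-3.107, -0.464, 0.005]
contact_force: [-0.4, -0.3, -2.3]
grip_width: 0.0307
gripper_force: 49.9
```

Request:
apply_moves(
  rows=[
    [-0.015,-0.1,0.04,0,0,0],
    [-0.035,-0.22,0.1,0,0,0],
    [-0.051,-0.334,0.16,0,0,0],
    [-0.051,-0.334,0.16,0,0,0],
    [-0.051,-0.334,0.16,0,0,0],
  ],
)

```text
clock: 36.92
tcp_pos: [0.5973, 0.2447, 0.1282]
orientation: [3.107, 0.454, -0.001]
contact_force: [-0.7, -0.9, -1.9]
grip_width: 0.0313
gripper_force: 50.0
```

Run:
```python
from h import *
plan((.5989,.2463,.0575,-73.4))
```

```text
now [0.5973 0.2447 0.1282] j [-1.1   0.73  0.93  1.76 -0.68  1.01 -1.19] t 36.92
[0.0083, -0.0048, 0.283] [0.0007, 0.0004, 0.0004] mm 71 deg 0
```

Request:
apply_moves(
  rows=[
    [0.006,0,0.07,0,0,0],
    [0.006,0,0.14,0,0,0],
    [0.006,0,0.21,0,0,0],
    [0.006,0,0.284,0,0,0],
    [0.006,0,0.284,0,0,0],
  ],
)

```text
clock: 37.55
tcp_pos: [0.5984, 0.2465, 0.056]
orientation: [3.108, 0.456, -0.002]
contact_force: [0.4, -0.0, -2.2]
grip_width: 0.0308
gripper_force: 50.0
```

Request:
apply_moves(
  rows=[
    [0,0,0.002,0,0,0],
    [0,0,0.004,0,0,0],
    [0,0,0.004,0,0,0],
  ],
)

```text
clock: 37.92
tcp_pos: [0.5987, 0.2469, 0.0565]
orientation: [-3.108, -0.456, -0.0]
contact_force: [-0.3, -0.8, -2.8]
grip_width: 0.031
gripper_force: 50.0
```

Request:
apply_moves(
  rows=[
    [0,0,0.002,0,0,0],
    [0,0,0.004,0,0,0],
    [0,0,0.004,0,0,0],
  ],
)

```text
clock: 38.3
tcp_pos: [0.5987, 0.2469, 0.0555]
orientation: [3.108, 0.456, -0.0]
contact_force: [0.8, -0.1, -2.4]
grip_width: 0.031
gripper_force: 50.0
```

Request:
apply_moves(
  rows=[
    [0,0,0.002,0,0,0],
    [0,0,0.004,0,0,0],
    [0,0,0.004,0,0,0],
  ],
)

```text
clock: 38.67
tcp_pos: [0.5988, 0.2468, 0.055]
orientation: [-3.108, -0.456, -0.0]
contact_force: [-2.2, -0.2, 4.4]
grip_width: 0.0306
gripper_force: 50.4
```

Request:
apply_moves(
  rows=[
    [0,0,0,0,0,0],
    [0,0,0,0,0,0],
    [0,0,0,0,0,0],
    [0,0,0,0,0,0],
    [0,0,0,0,0,0],
  ],
  claw=1,
)

```text
clock: 39.3
tcp_pos: [0.5987, 0.2468, 0.0545]
orientation: [3.108, 0.456, 0.0]
contact_force: [-0.9, -0.0, 0.0]
grip_width: 0.0854
gripper_force: 0.0
```

Request:
apply_moves(
  rows=[
    [0,0,-0.1,0,0,0],
    [0,0,-0.25,0,0,0],
    [0,0,-0.45,0,0,0],
    [0,0,-0.6,0,0,0],
    [0,0,-0.6,0,0,0],
  ],
)

```text
clock: 39.92
tcp_pos: [0.601, 0.2467, 0.2097]
orientation: [-3.106, -0.454, -0.011]
contact_force: [-0.1, -1.1, 0.0]
grip_width: 0.0855
gripper_force: 0.0
```

Request:
apply_moves(
  rows=[
    [0,0.2,0,0,0,0],
    [0,0.4,0,0,0,0],
    [0,0.6,0,0,0,0],
    [0,0.8,0,0,0,0],
    [0,0.8,0,0,0,0],
  ],
)

```text
clock: 40.55
tcp_pos: [0.6562, 0.0487, 0.2057]
orientation: [3.108, 0.442, 0.001]
contact_force: [-0.8, -0.1, 0.9]
grip_width: 0.0853
gripper_force: 0.0
```

Run:
```python
from h import *
p=r.grab_frame("scene"); cv2.imwrite("pics/s1.png",p["pixels"][:,:,::-1])
```

```text
(no output)
```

View pics/s1.png

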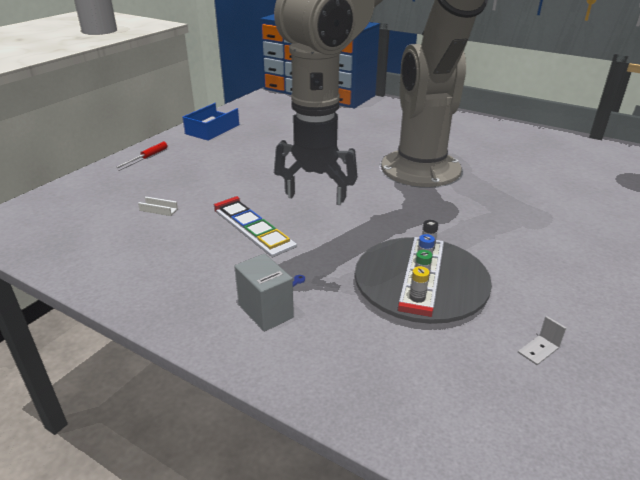

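All four barrels stand upright in their pockets: yellow at (420,283) next to red, then green, blue and black at (430,228). The bystanders are unmoved and the gripper is clear, so I'm handing in.

```bash
python3 -c "
from bench import r
print(r.hand_in())"
```

```text
the job is handed in; nothing more can be done
None
```

All four barrels are in the inspection rack in reverse order (yellow, green, blue, black from the red end), upright with the bystanders unmoved in the last picture; the job is handed in at about 41 s, but no verdict was returned.

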